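# Switch off the showcase and hold its lid open

## Robot

A 7-joint arm with a two-finger parallel gripper is mounted at the origin on the work surface. World frame = base frame: x ahead of the robot, y to its left, z up, the work surface at z = 0. Lengths are in m, angles in rad, forces in N, time in s.
With the tool pointing down it reaches from about 0.4 to 0.85 m from the base axis. Payload 10.4 kg.
Tool frame: the origin (TCP) lies at the very end of the fingers, on their centre line; the grasp point (between the pads) lies 19 mm behind it (r.pinch_z is the distance from the TCP to the grasp point, in m); z points along the fingers, y is the line along which they close (so a half turn about z gives the same grasp; the last joint's range is limited). The gripper opens to 87 mm and grips with 3 to 60 N. Pads are 19 mm wide; open, the fingers measure 117 mm over their backs; the gripper's body (75 mm by 190 mm) begins 51 mm behind the grasp point.
Start: joints at [-1.192, 0.332, -0.065, 1.46, 0.022, 1.35, -0.088], TCP at [0.244, 0.575, 0.223] pointing down, gripper open.
Joint ranges: [-2.6, 2.6], [-0.5, 2.12], [-1.47, 1.34], [0.16, 2.42], [-1.27, 4.41], [0.06, 2.06], [-2.6, 2.6]. Speed limits (rad/s): [2.22, 2.22, 2.79, 2.79, 3.14, 3.14, 3.14].

## Interface

Orientations are given as a unit quaternion [x, y, z, w].
In Python, from bench import r, camera gives the robot as it stands. The module is installed in compiled form; this text tells all that it offers.
- The arm moves only by the shell command python3 -m pendant 'ROWS' [FORCE]. ROWS is JSON, a list of rows, each an object with "dp": the shift along the tool's x, y, z as a fraction of full scale, a list of three; "rotation": the turn, a rotation vector about the tool's x, y, z as a fraction of full scale, a list of three; "jaw": the opening, from 0 (shut) to 1 (fully open). A call has 1 to 8 rows; each row is the pose to reach, as a shift and turn from the pose commanded when the call began, along the tool's axes at that moment, turning the shorter way round; what a row does not reach only later rows make up. Full scale, the value 1, is 0.15 m for a shift and 2 pi rad for a turn. A row lasts 1/8 s, in which the tool goes at most 62.5 mm and 10.7 degrees, less where a joint would pass 70% of its speed; a pose out of reach is approached as far as the arm can. A call with a number of a shift or a turn outside -1 to 1 is refused whole. A call with a gripper value outside its range is refused whole. The fingers move at their own pace and stop on an object; FORCE is the grip in N (left out, the last holds). Time passes only in rows, so rows that repeat a pose let the fingers close. It gives the time, the measured TCP pose, the force, the opening and the grip force at its end, in the units of the state.
- r.read_state(): the state, without advancing time (a new reading comes with each control period).
- camera(name): name is "scene" or "top"; returns a dict with "image" (420x560x3 uint8, red, green, blue), "z_map" (420x560 float32, m along the optical axis (not along the pixel's ray), 0 where there is no reading), "mtx" (3x3 intrinsics, pixels), "T" (4x4, takes a point from camera to world coordinates). Camera axes: x right, y down, z forward; pixel columns grow to the right and rows downward; lengths in m; the calibration is good to about 2 mm. A picture is of the moment at which its call begins.
- r.close_job(): hands the job in; it is judged then, once.
The state is a dict: "time": time; "joint_positions": joint angles; "joint_vel": joint speeds; "joint_torque": joint torques, N m; "ee_pos": TCP position; "eef_rot": TCP orientation; "ft_force": force on the tool from outside, world axes, zero at the start; "torque": the same for the moment, N m; "width": finger opening in m; "grip_force": force on a finger pad.
Only numpy, scipy, OpenCV 4.12 (cv2) and the standard library are available. Lean on these libraries where they do the work, as an engineer would, in place of code of your own. Each camera call takes 0.05 s, during which the arm holds its last target. There are 200 camera calls.

## Task

Turn the rotary switch beside the jewellery showcase fully to off, and only then lift the showcase's lid by its grip and hold it about 50 degrees open, so that the stallholder can take a brooch out. The lid falls shut by itself: never let it drop, and finish still holding it steady at that angle with the gripper. Leave the other things on the table where they are.

Things in the scene. Friction and masses are not known exactly. Their poses are not given: they have to be found in the camera images.
- switch_handle (a joint): Angle of the black rotary switch handle, rad, seen from above counter-clockwise positive: 0 = fully off (bar in line with the long side of its grey box), 1.3 = fully on (bar about 75 degrees counter-clockwise of that, nearly across the box). Hard stops at both ends. It starts on, so it is turned clockwise (seen from above) to off; takes about 0.12 N m and stays where it is left.
- switch_grip (a point): Point on the vertical axis of the switch handle, 84 mm above the table. The handle is an upright bar 62 mm long, 14 mm wide and 38 mm high (its top 98 mm above the table, its lower edge 60 mm) on a 48 mm disc. Site x runs along the bar and turns with it, y across it, z up.
- switch: Fixed grey box of the rotary power switch, 120 mm (x, long) by 85 mm (y) by 50 mm high; origin at the centre of its underside, handle axis through its centre. Stands either left or right of the showcase.
- case_lid (a joint): Opening angle of the showcase lid, rad: 0 = closed (level), 0.873 = 50 degrees, stop at 1.25. Swings freely with no stay or catch and falls shut from any angle.
- lid_handle (a point): Centre of the lid's grip: a round wooden bar 22 mm thick, 40 mm long, parallel to the hinge, both flat ends free, 34 mm beyond the middle of the lid's front edge on a neck 16 mm wide; 96.5 mm above the table when closed. y along the bar, x to the hinge when closed, z out of the lid's top. Pinched from above by its flat ends, it pivots between the fingers as the lid turns.
- lid_hinge (a point): Middle of the lid's hinge line, on the showcase's far top edge, 90.5 mm above the table. The hinge line runs along this point's y. The grip's centre is 254 mm from the point along -x and 6 mm along +z of this point, whose axes turn with the lid (x and z level and upright when closed).
- case: Fixed showcase: dark wooden tray 220 mm deep (x) by 250 mm wide (y) by 90 mm high with brooches in it, covered by a 12 mm thick, 220 x 250 mm clear lid in a dark wooden frame (about 0.5 kg; hinge far from the robot, grip on the robot's side). Origin at the centre of its underside; its x axis points from the grip side to the hinge side.
- bead_bowl: Bystander: small white bowl, 68 mm across, 32 mm high, in front of the switch; origin under its centre.
- ring_box: Bystander: blue ring box 60 x 60 x 36 mm behind the switch; origin under its centre.
- pot: Bystander: small glass jar 38 mm across and 38 mm high by a front corner of the showcase; origin under its centre.
- plant: Bystander: potted flowers, pot 84 mm across, about 130 mm high, left; origin under its centre.
- gift_box: Bystander: flat cardboard gift box 134 x 124 x 47 mm, right; origin under its centre.
- pen_cup: Bystander: pen cup 72 mm across, 90 mm high (pens to 150 mm), right, nearer the robot than the gift box; origin under its centre.
There are look-alikes about, which are no part of the job. Of the things like the switch, leave any that is pink or red; of the rest the larger one is meant.

How it is judged:
On the way:
1. the switch is turned fully off while the lid is still closed (value of joint switch_handle below 0.12 rad and value of joint case_lid below 0.1 rad), for 0.2 s.
At the end, for the whole second after the job is handed in: The lid is held 50 degrees open, give or take 6 degrees (0.768 to 0.978 rad), still (under 0.1 rad/s), by the gripper's fingers (contact over 0.5 N) with nothing else on the table propping it, and the switch is within 0.12 rad of its off stop (value of joint case_lid between 0.768 and 0.978 rad and velocity of joint case_lid between -0.1 and 0.1 rad/s and contact force between the fingers and case_lid above 0.5 N and value of joint switch_handle below 0.12 rad and contact force between each of bead_bowl, ring_box, pot, plant, gift_box, pen_cup and case_lid below 0.2 N); the arm keeps its last pose, push and grip.
It fails at once if the lid is opened (over 0.1 rad) while the switch is not off (over 0.15 rad) (value of joint case_lid above 0.1 rad and value of joint switch_handle above 0.15 rad).
It fails at once if the lid drops (falls faster than 2 rad/s) (velocity of joint case_lid below -2 rad/s).
It fails at once if a bystander is shifted by more than 30 mm or tipped over (distance of any of bead_bowl, ring_box, pot, plant, gift_box, pen_cup from where it was at the start of the episode above 0.03 m or angle between any of bead_bowl, ring_box, pot, plant, gift_box, pen_cup's own z axis and vertical above 0.5 rad).
It also fails if it takes over 48 s, if anything falls off the work surface, if the arm or the gripper's body presses on something with over 40 N, if the wrist force passes 120 N, or if a joint passes its speed limit or range.

## Working session

There is one attempt and no reset: what is moved stays moved. The work goes in short steps, Python scripts to look and compute and a shell command to move; the robot and the scene stay as the last step left them, time stands still between calls to the robot, and variables do not carry over. Pictures are saved under pics/ and viewed, at most 10 in all, crops included, and the job is handed in when it is done.

```bash
mkdir -p pics; cat > h.py <<'E'
import numpy as np, cv2
from bench import r, camera
def shot(n, name):
    c=camera(n); np.savez(name+'.npz',**c); cv2.imwrite(f'pics/{name}.png',c['image'][:,:,::-1]); return c
def load(name): return dict(np.load(name+'.npz'))
def cloud(c):
    z=c['z_map']; K=c['mtx']; v,u=np.indices(z.shape)
    p=np.stack([(u-K[0,2])/K[0,0]*z,(v-K[1,2])/K[1,1]*z,z],-1)
    return p@c['T'][:3,:3].T+c['T'][:3,3]
E
python3 - <<'E'
from h import *
for n in('scene','top'):
    c=shot(n,n+'0'); print(c['T'].round(3).tolist(),c['mtx'].round(1).tolist())
print(r.read_state())
E
```

```text
[[-0.656, 0.622, -0.428, 1.15], [0.755, 0.553, -0.354, 0.5], [0.017, -0.555, -0.832, 1.236], [0.0, 0.0, 0.0, 1.0]] [[476.8, 0.0, 280.8], [0.0, 476.8, 206.4], [0.0, 0.0, 1.0]]
[[-0.008, -0.998, 0.066, 0.468], [-0.999, 0.006, -0.031, 0.023], [0.031, -0.066, -0.997, 1.24], [0.0, 0.0, 0.0, 1.0]] [[397.0, 0.0, 278.1], [0.0, 397.0, 206.9], [0.0, 0.0, 1.0]]
{'time': 0.1, 'joint_positions': array([-1.1916068 ,  0.33281733, -0.06469441,  1.46084406,  0.02164229,
        1.34989607, -0.08849498]), 'joint_vel': array([-0.00151741, -0.0018246 ,  0.00076314, -0.00274111,  0.00016065,
        0.00072759, -0.00014621]), 'joint_torque': array([ 1.82839070e-03, -6.24542212e+01,  2.46594648e-02, -3.90716457e+01,
       -6.14408799e-02,  3.66505457e-02,  1.19772703e-04]), 'ee_pos': array([0.24430295, 0.5749064 , 0.22183443]), 'eef_rot': array([ 1.99532444e-01,  9.79891015e-01, -6.29441352e-04, -7.74145105e-05]), 'ft_force': array([-0.1738921 ,  0.03651831, -0.15810952]), 'torque': array([ 0.03232617, -0.00997164,  0.01480609]), 'grip_force': 0.0, 'width': 0.08703892700765913}
```

View pics/top0.png

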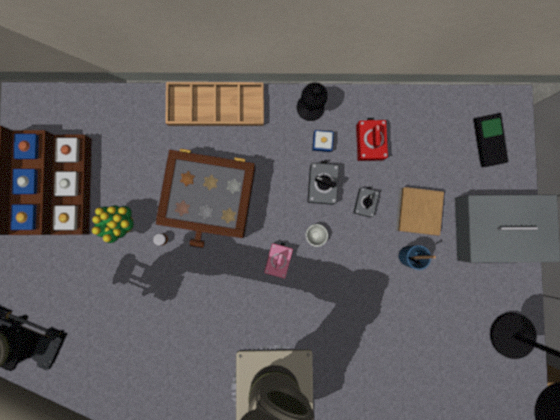

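View pics/scene0.png

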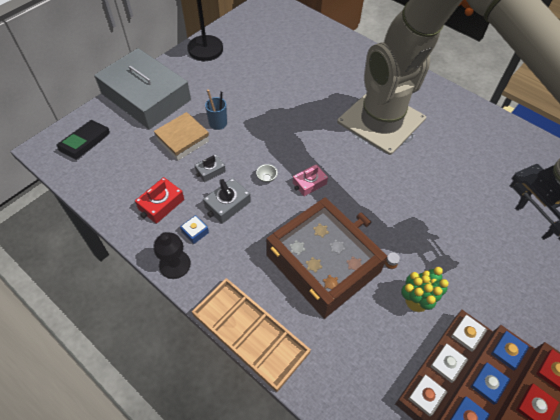

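Look-alikes in the top view: large grey switch (323,183), small grey (367,202), red (372,140) and pink (279,259). The red and pink ones are excluded and the large grey one is bigger than the small one, so I choose (323,183). Next is a close crop and the measurements.

```bash
python3 - <<'E'
from h import *
c=load('top0'); P=cloud(c); im=c['image']
cv2.imwrite('pics/crop1.png',cv2.resize(im[110:270,145:405,::-1],None,fx=3,fy=3,interpolation=cv2.INTER_CUBIC))
v,u=np.indices(P.shape[:2]); 
def rect(m):
    q=P[m][:,:2].astype(np.float32); rc=cv2.minAreaRect(q); return m.sum(),np.round(rc[0],4),np.round(rc[1],3),round(rc[2],1),P[m][:,2].mean().round(4)
def box(a,b,cc,d): return (u>=a)&(u<b)&(v>=cc)&(v<d)
def comp(m):
    n,l,s,_=cv2.connectedComponentsWithStats(m.astype(np.uint8)); return l==1+np.argmax(s[1:,4])
z=P[...,2]
b=box(298,350,155,212)
print('swbox',rect(comp(b&(z>.035)&(z<.11))))
print('swhandle',rect(comp(b&(z>.08)&(z<.115))))
b=box(345,385,180,222); print('small',rect(comp(b&(z>.02))))
b=box(145,265,145,255); print('case all',rect(comp(b&(z>.085)&(z<.12))))
m=comp(b&(z>.085)&(z<.12)); m2=cv2.morphologyEx(m.astype(np.uint8),cv2.MORPH_OPEN,np.ones((25,25)))>0
print('lid',rect(m2)); 
b=box(185,210,239,252); print('grip',rect(comp(b&(z>.085)&(z<.12))))
for n,bb in dict(pot=(148,172,228,250),bowl=(300,335,220,250),ring=(308,340,126,156),plant=(85,138,200,245),pink=(260,298,238,282)).items():
    print(n,rect(comp(box(*bb)&(z>.015))))
# second view
c=load('scene0'); P=cloud(c); z=P[...,2]; v,u=np.indices(z.shape)
x,y=P[...,0],P[...,1]
b=box(195,255,170,220); print('S swh',rect(comp(b&(z>.08)&(z<.115)))); print('S swbox',rect(comp(b&(z>.035)&(z<.11))))
m=comp(box(255,400,190,320)&(z>.085)&(z<.12)); m2=cv2.morphologyEx(m.astype(np.uint8),cv2.MORPH_OPEN,np.ones((25,25)))>0
print('S lid',rect(m2)); print('S grip',rect(comp(box(352,375,205,230)&(z>.085)&(z<.12))))
E
```

```text
swbox (np.int64(1109), array([ 0.62  , -0.1526]), array([0.085, 0.12 ]), 85.4, np.float64(0.0564))
swhandle (np.int64(119), array([ 0.6195, -0.1527]), array([0.062, 0.015]), 67.8, np.float64(0.096))
small (np.int64(521), array([ 0.5416, -0.1481]), array([0.094, 0.361]), 8.7, np.float64(0.0472))
case all (np.int64(6914), array([0.5671, 0.1994]), array([0.251, 0.274]), 80.6, np.float64(0.1005))
lid (np.int64(1271), array([0.6035, 0.2322]), array([0.108, 0.099]), 0.4, np.float64(0.0989))
grip (np.int64(112), array([0.4427, 0.2192]), array([0.039, 0.022]), 82.0, np.float64(0.1053))
pot (np.int64(121), array([0.4544, 0.3428]), array([0.033, 0.033]), 89.6, np.float64(0.0373))
bowl (np.int64(227), array([ 0.4631, -0.07  ]), array([0.187, 0.064]), 89.5, np.float64(0.0312))
ring (np.int64(401), array([ 0.7555, -0.1555]), array([0.06 , 0.061]), 84.7, np.float64(0.0356))
plant (np.int64(1202), array([0.5086, 0.2659]), array([0.105, 0.48 ]), 2.9, np.float64(0.1152))
pink (np.int64(691), array([ 0.4009, -0.0049]), array([0.09 , 0.115]), 74.8, np.float64(0.0497))
S swh (np.int64(113), array([ 0.6219, -0.1528]), array([0.064, 0.014]), 68.5, np.float64(0.0948))
S swbox (np.int64(1026), array([ 0.6214, -0.1532]), array([0.087, 0.121]), 84.8, np.float64(0.0558))
S lid (np.int64(1386), array([0.5955, 0.1464]), array([0.124, 0.123]), 40.7, np.float64(0.0985))
S grip (np.int64(186), array([0.4633, 0.2174]), array([0.041, 0.061]), 87.0, np.float64(0.1021))
```

View pics/crop1.png

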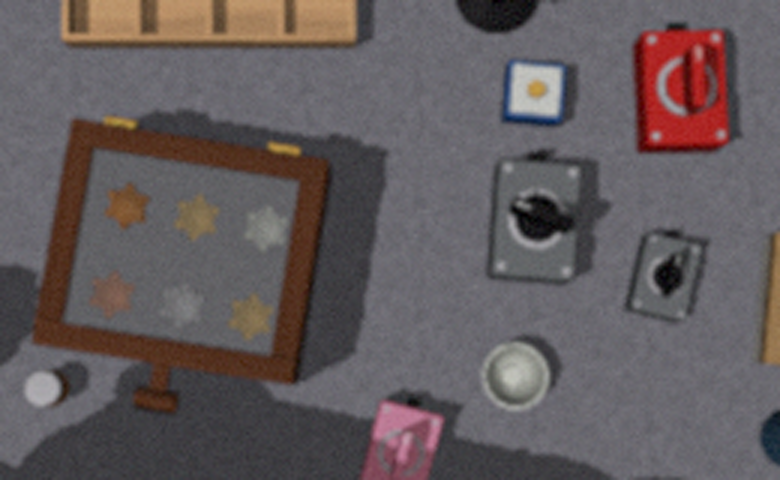

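The crop confirms the choice: the large grey box is at crop (535,218) with its black bar nearly across it. The bar measures 62x15 mm at 68° and the box 85x120 mm at −5°, and the heights match the description. The showcase grip is at crop (157,400). The measurements hold, so I'll write a helper that works out the shifts.

```bash
cat >> h.py <<'E'
from scipy.spatial.transform import Rotation as R
def plan(pos, yaw_y):
    """pos: TCP target; yaw_y: world azimuth (deg) of tool y, tool pointing down"""
    s=r.read_state(); A=R.from_quat(s['eef_rot']); a=np.radians(yaw_y)
    y=np.array([np.cos(a),np.sin(a),0]); z=np.array([0,0,-1.]); B=R.from_matrix(np.stack([np.cross(y,z),y,z],1))
    print('t',round(s['time'],2),'ee',s['ee_pos'].round(4),'yaw_y',np.degrees(np.arctan2(*A.as_matrix()[[1,0],1])).round(1),'w',round(s['width'],4),'F',s['ft_force'].round(1),'q',s['joint_positions'].round(2))
    print('dp',(A.inv().apply(np.array(pos)-s['ee_pos'])/.15).round(3),'rot',((A.inv()*B).as_rotvec()/2/np.pi).round(4))
E
python3 - <<'E'
from h import *
plan([.62,-.153,.2],-22.2)
c=load('top0'); P=cloud(c); z=P[...,2]
# case yaw from frame's long edges
v,u=np.indices(z.shape); m=((u>145)&(u<265)&(v>145)&(v<255)&(z>.085)&(z<.12))
h=cv2.convexHull(P[m][:,:2].astype(np.float32)); q=cv2.approxPolyDP(h,.02,True)[:,0]; print(q)
E
```

```text
t 0.1 ee [0.2443 0.5749 0.2218] yaw_y 67.0 w 0.087 F [-0.2  0.  -0.2] q [-1.19  0.33 -0.06  1.46  0.02  1.35 -0.09]
dp [-4.203 -3.487  0.15 ] rot [-1.000e-04  2.000e-04  2.477e-01]
[[0.71101797 0.29990467]
 [0.49625996 0.33236328]
 [0.43288422 0.22889157]
 [0.45742708 0.09178899]
 [0.6703089  0.05658124]]
```

```bash
python3 -m pendant '[{"dp":[-0.25,-0.21,0],"rotation":[0,0,0],"jaw":1},{"dp":[-0.5,-0.41,0],"rotation":[0,0,0],"jaw":1},{"dp":[-0.75,-0.62,0],"rotation":[0,0,0],"jaw":1},{"dp":[-1,-0.83,0],"rotation":[0,0,0],"jaw":1},{"dp":[-1,-0.83,0],"rotation":[0,0,0],"jaw":1}]'; python3 -m pendant '[{"dp":[-0.33,-0.28,0],"rotation":[0,0,0],"jaw":1},{"dp":[-0.67,-0.55,0],"rotation":[0,0,0],"jaw":1},{"dp":[-1,-0.83,0],"rotation":[0,0,0],"jaw":1},{"dp":[-1,-0.83,0],"rotation":[0,0,0],"jaw":1}]'
```

```text
time: 0.72
ee_pos: [0.3362, 0.3986, 0.2227]
eef_rot: [0.203, 0.979, -0.0, 0.0]
ft_force: [-0.1, 0.6, 0.3]
width: 0.0869
grip_force: 0.0
time: 1.23
ee_pos: [0.4248, 0.2254, 0.2226]
eef_rot: [0.202, 0.979, -0.0, 0.0]
ft_force: [-1.3, 0.9, 0.3]
width: 0.0871
grip_force: 0.0
```

```bash
python3 -m pendant '[{"dp":[-0.33,-0.28,0],"rotation":[0,0,0],"jaw":1},{"dp":[-0.67,-0.55,0],"rotation":[0,0,0],"jaw":1},{"dp":[-1,-0.83,0],"rotation":[0,0,0],"jaw":1},{"dp":[-1,-0.83,0],"rotation":[0,0,0],"jaw":1}]' >/dev/null; python3 -m pendant '[{"dp":[-0.33,-0.28,0],"rotation":[0,0,0.02],"jaw":1},{"dp":[-0.67,-0.55,0],"rotation":[0,0,0.04],"jaw":1},{"dp":[-1,-0.83,0],"rotation":[0,0,0.06],"jaw":1},{"dp":[-1,-0.83,0],"rotation":[0,0,0.08],"jaw":1}]'; python3 -c "
from h import *
plan([.6205,-.1528,.13],-22)"
```

```text
time: 2.22
ee_pos: [0.6028, -0.1203, 0.2216]
eef_rot: [0.44, 0.898, -0.001, -0.0]
ft_force: [-0.7, 0.8, 0.6]
width: 0.087
grip_force: 0.0
t 2.23 ee [ 0.6028 -0.1203  0.2216] yaw_y 37.8 w 0.087 F [-0.7  0.8  0.6] q [-0.34  0.34  0.59  1.52 -0.19  1.34  0.93]
dp [-0.243 -0.038  0.611] rot [-0.0002  0.0003  0.166 ]
```

The last joint is at 0.93 and grows when turning clockwise. Continuing to the −22° grasp and then turning 74° would pass its limit. I'll use the equivalent grasp half a turn away, with tool y at 158°.

```bash
python3 -m pendant '[{"dp":[-0.24,-0.04,0],"rotation":[0,0,-0.028],"jaw":1},{"dp":[-0.24,-0.04,0],"rotation":[0,0,-0.056],"jaw":1},{"dp":[-0.24,-0.04,0],"rotation":[0,0,-0.084],"jaw":1},{"dp":[-0.24,-0.04,0],"rotation":[0,0,-0.112],"jaw":1},{"dp":[-0.24,-0.04,0.2],"rotation":[0,0,-0.14],"jaw":1},{"dp":[-0.24,-0.04,0.2],"rotation":[0,0,-0.168],"jaw":1},{"dp":[-0.24,-0.04,0.2],"rotation":[0,0,-0.168],"jaw":1}]' >/dev/null; python3 -m pendant '[{"dp":[0,0,0],"rotation":[0,0,-0.028],"jaw":1},{"dp":[0,0,0],"rotation":[0,0,-0.056],"jaw":1},{"dp":[0,0,0],"rotation":[0,0,-0.084],"jaw":1},{"dp":[0,0,0.2],"rotation":[0,0,-0.112],"jaw":1},{"dp":[0,0,0.3],"rotation":[0,0,-0.14],"jaw":1},{"dp":[0,0,0.3],"rotation":[0,0,-0.166],"jaw":1},{"dp":[0,0,0.3],"rotation":[0,0,-0.166],"jaw":1}]'; python3 -c "
from h import *
plan([.6205,-.1528,.067],158)"
```

```text
time: 3.98
ee_pos: [0.6125, -0.1449, 0.1325]
eef_rot: [-0.515, 0.857, 0.01, -0.021]
ft_force: [0.4, 0.4, -2.4]
width: 0.0868
grip_force: 0.0
t 3.98 ee [ 0.6125 -0.1449  0.1325] yaw_y 152.0 w 0.0868 F [ 0.4  0.4 -2.4] q [ 0.63  0.52 -0.65  1.49  0.32  1.29  2.59]
dp [ 0.011 -0.088  0.434] rot [ 0.0062 -0.0037 -0.0165]
```

The last joint is the other way round: positive is counter-clockwise, so it's now at its limit. The first grasp (−22°) was right, so I'll turn back clockwise.

```bash
for i in 1 2; do python3 -m pendant '[{"dp":[0,0,0],"rotation":[0,0,0.028],"jaw":1},{"dp":[0,0,0],"rotation":[0,0,0.056],"jaw":1},{"dp":[0,0,0],"rotation":[0,0,0.084],"jaw":1},{"dp":[0,0,0],"rotation":[0,0,0.112],"jaw":1},{"dp":[0,0,0],"rotation":[0,0,0.14],"jaw":1},{"dp":[0,0,0],"rotation":[0,0,0.168],"jaw":1},{"dp":[0,0,0],"rotation":[0,0,0.196],"jaw":1},{"dp":[0,0,0],"rotation":[0,0,0.22],"jaw":1}]'>/dev/null; done;  python3 -c "
from h import *
plan([.6205,-.1528,.067],-22)"
```

```text
t 5.97 ee [ 0.6129 -0.145   0.1327] yaw_y -6.8 w 0.087 F [-1.   0.9  0.1] q [ 0.28  0.44 -0.17  1.51  0.09  1.24 -0.02]
dp [-0.041  0.076  0.436] rot [-0.0068  0.0026  0.0421]
```

```bash
python3 -m pendant '[{"dp":[-0.04,0.075,0],"rotation":[-0.0034,0.0013,0.021],"jaw":1},{"dp":[-0.04,0.075,0],"rotation":[-0.0068,0.0026,0.042],"jaw":1},{"dp":[-0.04,0.076,0],"rotation":[-0.0068,0.0026,0.042],"jaw":1},{"dp":[-0.04,0.076,0.22],"rotation":[-0.0068,0.0026,0.042],"jaw":1},{"dp":[-0.04,0.076,0.436],"rotation":[-0.0068,0.0026,0.042],"jaw":1},{"dp":[-0.04,0.076,0.436],"rotation":[-0.0068,0.0026,0.042],"jaw":1}]'>/dev/null;  python3 -c "
from h import *
plan([.6205,-.1528,.067],-22)"
```

```text
t 6.72 ee [ 0.6184 -0.1528  0.0644] yaw_y -21.3 w 0.0864 F [ 0.1 -0.4  0.5] q [ 0.27  0.49 -0.13  1.59  0.07  1.07 -0.25]
dp [ 0.005  0.013 -0.017] rot [-0.0009  0.0001  0.0019]
```

Close now, with a moderate force.

```bash
python3 -m pendant '[{"dp":[0.005,0.01,-0.015],"rotation":[0,0,0.002],"jaw":0.4},{"dp":[0.005,0.01,-0.015],"rotation":[0,0,0.002],"jaw":0},{"dp":[0.005,0.01,-0.015],"rotation":[0,0,0.002],"jaw":0},{"dp":[0.005,0.01,-0.015],"rotation":[0,0,0.002],"jaw":0},{"dp":[0.005,0.01,-0.015],"rotation":[0,0,0.002],"jaw":0},{"dp":[0.005,0.01,-0.015],"rotation":[0,0,0.002],"jaw":0}]' 25;  python3 -c "
from h import *
plan([.6205,-.1528,.067],-22)"
```

```text
time: 7.48
ee_pos: [0.6216, -0.1538, 0.069]
eef_rot: [0.83, 0.558, -0.0, -0.0]
ft_force: [-0.4, 0.6, -0.2]
width: 0.0352
grip_force: 0.0
t 7.47 ee [ 0.6216 -0.1538  0.069 ] yaw_y -22.1 w 0.0352 F [-0.4  0.6 -0.2] q [ 0.27  0.49 -0.13  1.58  0.07  1.08 -0.26]
dp [ 0.003 -0.009  0.013] rot [-0.0001  0.     -0.0004]
```

```bash
python3 -m pendant '[{"dp":[0,0,0.01],"rotation":[0,0,0],"jaw":0},{"dp":[0,0,0.01],"rotation":[0,0,0],"jaw":0},{"dp":[0,0,0.01],"rotation":[0,0,0],"jaw":0},{"dp":[0,0,0.01],"rotation":[0,0,0],"jaw":0}]' 25; python3 -m pendant '[{"dp":[0,0,0],"rotation":[0,0,0.014],"jaw":0},{"dp":[0,0,0],"rotation":[0,0,0.028],"jaw":0},{"dp":[0,0,0],"rotation":[0,0,0.042],"jaw":0},{"dp":[0,0,0],"rotation":[0,0,0.056],"jaw":0},{"dp":[0,0,0],"rotation":[0,0,0.07],"jaw":0},{"dp":[0,0,0],"rotation":[0,0,0.084],"jaw":0},{"dp":[0,0,0],"rotation":[0,0,0.1],"jaw":0},{"dp":[0,0,0],"rotation":[0,0,0.1],"jaw":0}]';  python3 -c "
from h import *
plan([.6205,-.1528,.067],-96)"
```

```text
time: 7.98
ee_pos: [0.6211, -0.1536, 0.0673]
eef_rot: [0.83, 0.558, -0.001, -0.001]
ft_force: [-3.5, 0.1, 0.5]
width: 0.0135
grip_force: 25.0
time: 8.98
ee_pos: [0.6207, -0.1533, 0.0673]
eef_rot: [0.962, 0.274, -0.001, -0.001]
ft_force: [-6.0, 2.4, 2.5]
width: 0.0139
grip_force: 25.0
t 8.97 ee [ 0.6207 -0.1533  0.0673] yaw_y -58.2 w 0.0139 F [-6.   2.4  2.5] q [ 0.18  0.49 -0.01  1.59  0.    1.07 -0.85]
dp [ 0.    -0.004  0.002] rot [-0.0002  0.0004  0.105 ]
```

Turning with low side forces. I'll go on to the stop and slightly past it.

```bash
python3 -m pendant '[{"dp":[0,0,0],"rotation":[0,0,0.016],"jaw":0},{"dp":[0,0,0],"rotation":[0,0,0.032],"jaw":0},{"dp":[0,0,0],"rotation":[0,0,0.048],"jaw":0},{"dp":[0,0,0],"rotation":[0,0,0.064],"jaw":0},{"dp":[0,0,0],"rotation":[0,0,0.08],"jaw":0},{"dp":[0,0,0],"rotation":[0,0,0.094],"jaw":0},{"dp":[0,0,0],"rotation":[0,0,0.108],"jaw":0},{"dp":[0,0,0],"rotation":[0,0,0.108],"jaw":0}]';  python3 -c "
from h import *
plan([.6205,-.1528,.067],-96); print(r.read_state()['torque'])"
```

```text
time: 9.98
ee_pos: [0.6206, -0.1528, 0.0672]
eef_rot: [0.998, -0.061, -0.001, -0.0]
ft_force: [-6.8, 3.2, 3.3]
width: 0.0142
grip_force: 25.0
t 9.97 ee [ 0.6206 -0.1528  0.0672] yaw_y -97.0 w 0.0142 F [-6.8  3.2  3.3] q [ 0.08  0.49  0.12  1.59 -0.06  1.07 -1.48]
dp [-0.001  0.     0.002] rot [-0.0001  0.0005 -0.0028]
[0.66747614 1.71710417 0.53440217]
```

```bash
python3 -m pendant '[{"dp":[0,0,0],"rotation":[0,0,0],"jaw":0.6},{"dp":[0,0,0],"rotation":[0,0,0],"jaw":0.6},{"dp":[0,0,0],"rotation":[0,0,0],"jaw":0.6},{"dp":[0,0,-0.2],"rotation":[0,0,0],"jaw":0.8},{"dp":[0,0,-0.5],"rotation":[0,0,0],"jaw":0.8},{"dp":[0,0,-0.85],"rotation":[0,0,0],"jaw":0.8},{"dp":[0,0,-0.85],"rotation":[0,0,0],"jaw":0.8}]';  python3 -c "
from h import *
plan([.4427,.2192,.19],80.8)
plan([.4427,.2192,.19],-99.2)
c=shot('scene','scene1');P=cloud(c); z=P[...,2]; v,u=np.indices(z.shape)
m=(abs(P[...,0]-.62)<.045)&(abs(P[...,1]+.153)<.045)&(z>.08)&(z<.11)
print(m.sum(),cv2.minAreaRect(P[m][:,:2].astype(np.float32)))
cv2.imwrite('pics/crop2.png',cv2.resize(c['image'][140:260,160:300,::-1],None,fx=4,fy=4))
"
```

```text
time: 10.85
ee_pos: [0.6241, -0.1546, 0.2002]
eef_rot: [0.998, -0.061, 0.004, 0.0]
ft_force: [0.5, -0.5, -0.6]
width: 0.0682
grip_force: 0.0
t 10.85 ee [ 0.6241 -0.1546  0.2002] yaw_y -97.0 w 0.0682 F [ 0.5 -0.5 -0.6] q [ 0.07  0.37  0.13  1.46 -0.05  1.31 -1.49]
dp [-1.506 -2.325  0.054] rot [ 2.00e-03  1.00e-04 -4.94e-01]
t 10.85 ee [ 0.6241 -0.1546  0.2002] yaw_y -97.0 w 0.0682 F [ 0.5 -0.5 -0.6] q [ 0.07  0.37  0.13  1.46 -0.05  1.31 -1.49]
dp [-1.506 -2.325  0.054] rot [ 0.     -0.0013  0.006 ]
138 ((0.6213763356208801, -0.15302766859531403), (0.015240334905683994, 0.0617409311234951), 84.44612884521484)
```

View pics/crop2.png

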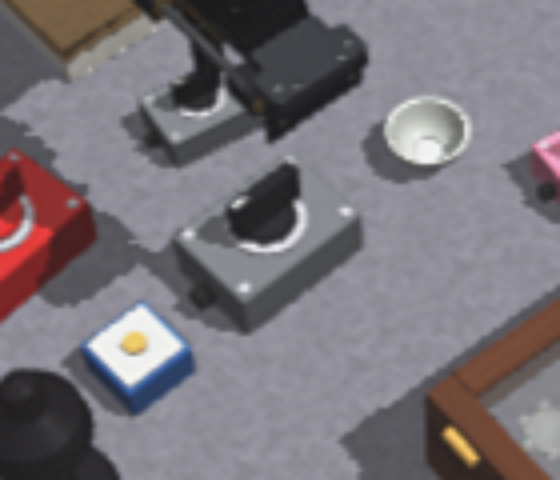

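The crop shows the bar (crop 265,200) in line with the grey box's long side. It measures −5.6° against the box's −5°, so the switch is off. Moving on to the lid grip.

```bash
for i in 1 2 3; do python3 -m pendant '[{"dp":[-0.17,-0.26,0],"rotation":[0,0,0],"jaw":0.9},{"dp":[-0.33,-0.52,0],"rotation":[0,0,0],"jaw":0.9},{"dp":[-0.5,-0.77,0],"rotation":[0,0,0],"jaw":0.9},{"dp":[-0.5,-0.77,0],"rotation":[0,0,0],"jaw":0.9}]'>/dev/null; done; python3 -c "
from h import *
plan([.4427,.2192,.14],-99.2)"
```

```text
t 12.4 ee [0.4397 0.2195 0.1944] yaw_y -96.8 w 0.0784 F [ 0.  -0.5  0.5] q [-0.39  0.07 -0.17  1.84  0.01  1.24 -2.25]
dp [ 0.02  -0.     0.363] rot [-0.      0.0002  0.0067]
```

```bash
python3 -m pendant '[{"dp":[0.02,0,0],"rotation":[0,0,0.0067],"jaw":0.9},{"dp":[0.02,0,0.2],"rotation":[0,0,0.0067],"jaw":0.9},{"dp":[0.02,0,0.36],"rotation":[0,0,0.0067],"jaw":0.9},{"dp":[0.02,0,0.36],"rotation":[0,0,0.0067],"jaw":0.9}]'>/dev/null;  python3 -c "
from h import *
plan([.4428,.2187,.0775],-99.2)"
```

```text
t 12.9 ee [0.4435 0.2148 0.1391] yaw_y -99.6 w 0.0783 F [-0.3 -0.4 -0. ] q [-0.39  0.12 -0.17  1.9   0.02  1.13 -2.3 ]
dp [-0.007 -0.026  0.411] rot [ 0.0005  0.0006 -0.001 ]
```

```bash
python3 -m pendant '[{"dp":[-0.006,-0.026,0.05],"rotation":[0,0,-0.001],"jaw":0.9},{"dp":[-0.006,-0.026,0.2],"rotation":[0,0,-0.001],"jaw":0.9},{"dp":[-0.006,-0.026,0.3],"rotation":[0,0,-0.001],"jaw":0.9},{"dp":[-0.006,-0.026,0.411],"rotation":[0,0,-0.001],"jaw":0.9},{"dp":[-0.006,-0.026,0.411],"rotation":[0,0,-0.001],"jaw":0.9},{"dp":[-0.006,-0.026,0.411],"rotation":[0,0,-0.001],"jaw":0.9}]';  python3 -c "
from h import *
plan([.4428,.2187,.0775],-99.2)
shot('scene','scene2')
c=load('scene2'); cv2.imwrite('pics/crop3.png',cv2.resize(c['image'][130:270,290:430,::-1],None,fx=4,fy=4))"
```

```text
time: 13.65
ee_pos: [0.4437, 0.2214, 0.0799]
eef_rot: [0.997, -0.079, 0.0, -0.0]
ft_force: [0.1, 0.2, 0.5]
width: 0.0784
grip_force: 0.0
t 13.65 ee [0.4437 0.2214 0.0799] yaw_y -99.1 w 0.0784 F [0.1 0.2 0.5] q [-0.4   0.19 -0.17  1.95  0.04  1.   -2.32]
dp [-0.003  0.019  0.016] rot [-0.0001 -0.      0.0004]
```

View pics/crop3.png

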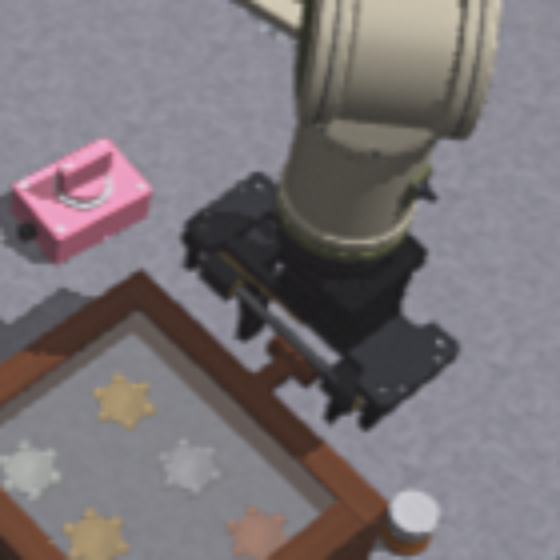

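The crop shows the wooden grip (crop 290,360) between the two open fingers, clear of the jar at (412,515). Closing.

```bash
python3 -m pendant '[{"dp":[-0.003,0.015,0.015],"rotation":[0,0,0],"jaw":0.6},{"dp":[-0.003,0.015,0.015],"rotation":[0,0,0],"jaw":0.3},{"dp":[-0.003,0.015,0.015],"rotation":[0,0,0],"jaw":0.3},{"dp":[-0.003,0.015,0.015],"rotation":[0,0,0],"jaw":0.3},{"dp":[-0.003,0.015,0.015],"rotation":[0,0,0],"jaw":0.3},{"dp":[-0.003,0.015,0.015],"rotation":[0,0,0],"jaw":0.3},{"dp":[-0.003,0.015,0.015],"rotation":[0,0,0],"jaw":0.3}]' 35;  python3 -c "
from h import *
s=r.read_state(); print(s['torque'])
u=np.array([np.cos(np.radians(-9.2)),np.sin(np.radians(-9.2)),0])
for t in (15,30,40,50):
    a=np.radians(t); d=(-.254*np.cos(a)+.006*np.sin(a)+.254)*u+[0,0,.254*np.sin(a)+.006*np.cos(a)-.006]
    print(t, d.round(4)); plan(s['ee_pos']+d,-99.2)"
```

```text
time: 14.58
ee_pos: [0.4428, 0.2201, 0.0774]
eef_rot: [0.997, -0.079, 0.0, -0.001]
ft_force: [1.7, 5.2, -2.0]
width: 0.0395
grip_force: 35.0
[ 1.06122708 -0.14960058 -0.17042069]
15 [ 0.0101 -0.0016  0.0655]
t 14.57 ee [0.4428 0.2201 0.0774] yaw_y -99.0 w 0.0395 F [ 1.7  5.2 -2. ] q [-0.4   0.19 -0.17  1.96  0.04  0.99 -2.31]
dp [ 0.068 -0.    -0.437] rot [-0.0002 -0.      0.0004]
30 [ 0.0366 -0.0059  0.1262]
t 14.57 ee [0.4428 0.2201 0.0774] yaw_y -99.0 w 0.0395 F [ 1.7  5.2 -2. ] q [-0.4   0.19 -0.17  1.96  0.04  0.99 -2.31]
dp [ 0.247 -0.001 -0.841] rot [-0.0002 -0.      0.0004]
40 [ 0.0625 -0.0101  0.1619]
t 14.57 ee [0.4428 0.2201 0.0774] yaw_y -99.0 w 0.0395 F [ 1.7  5.2 -2. ] q [-0.4   0.19 -0.17  1.96  0.04  0.99 -2.31]
dp [ 0.422 -0.    -1.079] rot [-0.0002 -0.      0.0004]
50 [ 0.0941 -0.0152  0.1924]
t 14.57 ee [0.4428 0.2201 0.0774] yaw_y -99.0 w 0.0395 F [ 1.7  5.2 -2. ] q [-0.4   0.19 -0.17  1.96  0.04  0.99 -2.31]
dp [ 0.636 -0.    -1.283] rot [-0.0002 -0.      0.0004]
```

```bash
python3 -m pendant '[{"dp":[0.003,0,-0.073],"rotation":[0,0,0],"jaw":0.3},{"dp":[0.01,0,-0.147],"rotation":[0,0,0],"jaw":0.3},{"dp":[0.02,0,-0.22],"rotation":[0,0,0],"jaw":0.3},{"dp":[0.033,0,-0.293],"rotation":[0,0,0],"jaw":0.3},{"dp":[0.05,0,-0.365],"rotation":[0,0,0],"jaw":0.3},{"dp":[0.068,0,-0.437],"rotation":[0,0,0],"jaw":0.3},{"dp":[0.068,0,-0.437],"rotation":[0,0,0],"jaw":0.3}]';  python3 -c "
from h import *
g=np.array([.4428,.2201,.0774])
print(r.read_state()['torque'],r.read_state()['grip_force'])
u=np.array([np.cos(np.radians(-9.2)),np.sin(np.radians(-9.2)),0])
for t in (15,20,25,30,35,40,45,50):
    a=np.radians(t); d=(-.254*np.cos(a)+.006*np.sin(a)+.254)*u+[0,0,.254*np.sin(a)+.006*np.cos(a)-.006]
    print(t);plan(g+d,-99.2)" | grep -v '^t [2-9]'
```

```text
time: 15.45
ee_pos: [0.4524, 0.2185, 0.143]
eef_rot: [0.997, -0.079, -0.0, -0.001]
ft_force: [0.1, 6.8, -3.6]
width: 0.0399
grip_force: 35.0
[ 1.30406899  0.3355617  -0.10996041] 34.99919350259006
15
t 15.45 ee [0.4524 0.2185 0.143 ] yaw_y -99.0 w 0.0399 F [ 0.1  6.8 -3.6] q [-0.39  0.13 -0.17  1.88  0.02  1.13 -2.29]
dp [ 0.003 -0.     0.001] rot [-0.0002  0.0001  0.0005]
20
t 15.45 ee [0.4524 0.2185 0.143 ] yaw_y -99.0 w 0.0399 F [ 0.1  6.8 -3.6] q [-0.39  0.13 -0.17  1.88  0.02  1.13 -2.29]
dp [ 0.051 -0.    -0.139] rot [-0.0002  0.0001  0.0005]
25
t 15.45 ee [0.4524 0.2185 0.143 ] yaw_y -99.0 w 0.0399 F [ 0.1  6.8 -3.6] q [-0.39  0.13 -0.17  1.88  0.02  1.13 -2.29]
dp [ 0.11  -0.    -0.274] rot [-0.0002  0.0001  0.0005]
30
t 15.45 ee [0.4524 0.2185 0.143 ] yaw_y -99.0 w 0.0399 F [ 0.1  6.8 -3.6] q [-0.39  0.13 -0.17  1.88  0.02  1.13 -2.29]
dp [ 0.182 -0.    -0.404] rot [-0.0002  0.0001  0.0005]
35
t 15.45 ee [0.4524 0.2185 0.143 ] yaw_y -99.0 w 0.0399 F [ 0.1  6.8 -3.6] q [-0.39  0.13 -0.17  1.88  0.02  1.13 -2.29]
dp [ 0.264 -0.    -0.527] rot [-0.0002  0.0001  0.0005]
40
t 15.45 ee [0.4524 0.2185 0.143 ] yaw_y -99.0 w 0.0399 F [ 0.1  6.8 -3.6] q [-0.39  0.13 -0.17  1.88  0.02  1.13 -2.29]
dp [ 0.356 -0.    -0.642] rot [-0.0002  0.0001  0.0005]
45
t 15.45 ee [0.4524 0.2185 0.143 ] yaw_y -99.0 w 0.0399 F [ 0.1  6.8 -3.6] q [-0.39  0.13 -0.17  1.88  0.02  1.13 -2.29]
dp [ 0.459  0.    -0.748] rot [-0.0002  0.0001  0.0005]
50
t 15.45 ee [0.4524 0.2185 0.143 ] yaw_y -99.0 w 0.0399 F [ 0.1  6.8 -3.6] q [-0.39  0.13 -0.17  1.88  0.02  1.13 -2.29]
dp [ 0.57   0.    -0.846] rot [-0.0002  0.0001  0.0005]
```

The lid follows with gentle forces and a firm grip. Continuing along the arc.

```bash
python3 -m pendant '[{"dp":[0.025,0,-0.07],"rotation":[0,0,0],"jaw":0.3},{"dp":[0.051,0,-0.139],"rotation":[0,0,0],"jaw":0.3},{"dp":[0.08,0,-0.207],"rotation":[0,0,0],"jaw":0.3},{"dp":[0.11,0,-0.274],"rotation":[0,0,0],"jaw":0.3},{"dp":[0.145,0,-0.34],"rotation":[0,0,0],"jaw":0.3},{"dp":[0.182,0,-0.404],"rotation":[0,0,0],"jaw":0.3},{"dp":[0.222,0,-0.466],"rotation":[0,0,0],"jaw":0.3},{"dp":[0.264,0,-0.527],"rotation":[0,0,0],"jaw":0.3}]';  python3 -c "
from h import *
g=np.array([.4428,.2201,.0774])
u=np.array([np.cos(np.radians(-9.2)),np.sin(np.radians(-9.2)),0])
for t in (35,40,45,50):
    a=np.radians(t); d=(-.254*np.cos(a)+.006*np.sin(a)+.254)*u+[0,0,.254*np.sin(a)+.006*np.cos(a)-.006]
    print(t);plan(g+d,-99.2)" | grep -v '^t '
```

```text
time: 16.45
ee_pos: [0.4906, 0.2121, 0.2212]
eef_rot: [0.997, -0.078, -0.002, -0.0]
ft_force: [-1.7, 5.0, -1.7]
width: 0.0398
grip_force: 35.0
35
dp [ 0.006 -0.001 -0.005] rot [-0.      0.0005  0.0006]
40
dp [ 0.099 -0.001 -0.121] rot [-0.      0.0005  0.0006]
45
dp [ 0.201 -0.001 -0.228] rot [-0.      0.0005  0.0006]
50
dp [ 0.312 -0.    -0.325] rot [-0.      0.0005  0.0006]
```

```bash
python3 -m pendant '[{"dp":[0.045,0,-0.06],"rotation":[0,0,0],"jaw":0.3},{"dp":[0.092,0,-0.116],"rotation":[0,0,0],"jaw":0.3},{"dp":[0.143,0,-0.17],"rotation":[0,0,0],"jaw":0.3},{"dp":[0.196,0,-0.223],"rotation":[0,0,0],"jaw":0.3},{"dp":[0.25,0,-0.273],"rotation":[0,0,0],"jaw":0.3},{"dp":[0.308,0,-0.321],"rotation":[0,0,0],"jaw":0.3},{"dp":[0.308,0,-0.321],"rotation":[0,0,0],"jaw":0.3},{"dp":[0.308,0,-0.321],"rotation":[0,0,0],"jaw":0.3}]'; python3 -c "
from h import *
g=np.array([.4428,.2201,.0774]); d=r.read_state()['ee_pos']-g
a=np.degrees(np.arctan2(d[2]+.006,.254-np.hypot(*d[:2]))); print('angle est',a+np.degrees(np.arctan2(-.006,.254)))
c=shot('scene','scene3'); P=cloud(c); im=c['image'].astype(int)
# wooden frame: lid pixels above the tray
u=np.array([np.cos(np.radians(-9.2)),np.sin(np.radians(-9.2))]); w=np.array([-u[1],u[0]])
q=P[...,:2]-[.6935,.178]; X=q@u; Y=q@w; Z=P[...,2]-.0905
m=(im[...,0]>im[...,2]*1.5)&(abs(Y)<.13)&(abs(Y)>.07)&(X<-.02)&(X>-.25)&(Z>.03)&(Z<.3)
k=np.polyfit(X[m],Z[m],1); print(m.sum(),'fit deg',np.degrees(np.arctan(-k[0])))
top=camera('top'); cv2.imwrite('pics/fin.png',c['image'][:,:,::-1])"
```

```text
time: 17.45
ee_pos: [0.5364, 0.2045, 0.2695]
eef_rot: [0.997, -0.079, -0.001, -0.0]
ft_force: [-4.6, 2.8, 3.3]
width: 0.0396
grip_force: 35.0
angle est 49.871166941015524
1470 fit deg 49.77092600261104
```

View pics/fin.png

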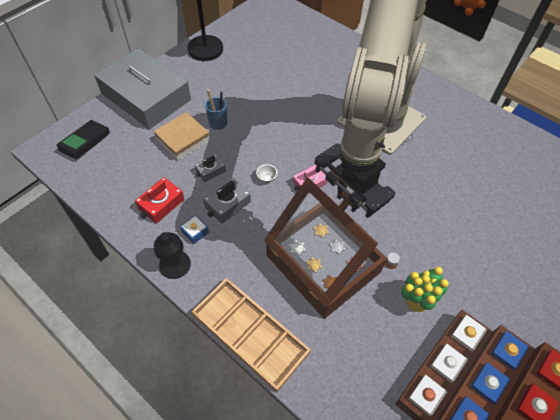

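The picture shows the lid open at 49.8°, with its grip held in the fingers near (345,195). The switch at (227,200) is off and the bystanders are in place, so I'm handing in.

```bash
python3 -c "
from h import *
print(r.close_job())"
```

```text
the job is handed in; nothing more can be done
None
```

I turned the switch fully off first, then lifted the lid by its grip, and handed the job in at about 17.5 s with the gripper holding the lid at about 50°; no verdict came back.

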